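# Tip the hosel gauge out of its well

## Task

Two steel gauge plates lie flush in wooden tip-up stands. Press down the end of the three-hole gauge that lies at the open end of its stand, so that its other end tips up and can be grasped; then lift the gauge out and lay it flat in the middle of the cork pad, without dropping it. Leave the slotted gauge in its stand.

Things in the scene. Friction and masses are not known exactly. Their poses are not given: they have to be found in the camera images.
- three_hole_gauge_center (a point): Centre (mid-thickness) of the steel hosel gauge to be moved: a plate 96 (x) x 44 (y) x 8 mm (z), 0.16 kg, with three round holes of 12, 14 and 16 mm in a row along x within 30 mm of its centre. x runs along the plate, y across it, z is the upper face's normal. At the start it lies level in its stand, its x axis along the stand's; its -x end lies at the open end of the stand and is the one to press.
- three_hole_tip (a joint): Tipping floor under the three-hole gauge, turning about a cross axis (the stand's y) through the gauge's centre: 0 = gauge level and flush, 0.42 rad (24 degrees, its stop) = -x end fully down (its tip about 19 mm lower), +x end as much higher. It cannot tip the other way. Needs 2 to 3 N near the plate's end, and stays by friction where it is left. The gauge rides on it held lengthwise by 2 mm lips, and lifts off freely.
- three_hole_stand_top (a point): Middle of the top of the wooden stand that holds the three-hole gauge, 40 mm above the bench and level with the gauge's upper face. The stand is 118 (x) x 74 (y) x 40 mm (z), fixed to the bench; its well is 52 mm wide with side walls 11 mm thick, closed by a wall at the +x end and open at the -x end (no wall there, 5 mm floor only). Axes: z up, x from open to closed end.
- slot_gauge_center (a point): Centre of the other gauge, to be left alone: the same plate, but with one long slot 56 x 14 mm in place of the holes. It lies flush in an identical stand. The two stands may be either way round, left and right.
- pad_middle (a point): Middle of the upper face of the cork pad, 6 mm above the bench; the pad is 130 (x) x 105 (y) x 6 mm with rounded edges, fixed. Axes along the pad, z up.

How it is judged:
By the outcome, as a careful person would: the job done as asked, in the order asked, and still so for the second after the job is handed in, with the robot touching nothing.
It also fails if it takes over 42 s, if anything falls off the work surface, if the arm or the gripper's body presses on something with over 40 N, if the wrist force passes 120 N, or if a joint passes its speed limit or range.

## Robot

A 7-joint arm with a two-finger parallel gripper is mounted at the origin on the work surface; the furniture and walls round the work are solid. World frame = base frame: x ahead of the robot, y to its left, z up, the work surface at z = 0. Lengths are in m, angles in rad, forces in N, time in s.
With the tool pointing down it reaches from about 0.4 to 0.9 m from the base axis. Payload 5.6 kg.
Tool frame: the origin (TCP) lies midway between the tips of the shut fingers; the grasp point (between the pads) lies 19 mm behind it; z points along the fingers, y is the line along which they close (so a half turn about z gives the same grasp; the last joint's range is limited). The gripper opens to 92 mm and grips with 3 to 60 N. Pads are 20 mm wide; open, the fingers measure 128 mm over their backs; the gripper's body (75 mm by 189 mm) begins 69 mm behind the grasp point.
Start: joints at [-0.043, 0.468, -0.012, 1.603, 0.006, 1.071, -0.056], TCP at [0.65, -0, 0.215] pointing down, gripper open.
Joint ranges: [-2.53, 2.53], [-0.31, 2.02], [-1.57, 1.55], [0.28, 2.44], [-1.29, 4.43], [0.15, 1.84], [-2.92, 2.92]. Speed limits (rad/s): [2.57, 2.57, 3.14, 3.14, 3.14, 3.14, 3.14].

## Interface

Orientations are given as a 3x3 rotation matrix whose columns are the frame's x, y, z axes.
In Python, from station import env, effector, solver, viewer, workorder, search_frame, tip_of gives the robot as it stands. Calls block until the motion is done:
- env.reach(position, orientation): joint-space move of the TCP to a pose.
- env.movel(position, frame=None, rate=0.15): straight line of the TCP; frame=None keeps the orientation; rate is the mean speed in m/s.
- env.goto_joints(angles): joint-space move.
- effector.release() and effector.grasp(squeeze=None): open the fingers fully, or close them until they stop; squeeze is the grip in N (None keeps the last).
- env.pause(seconds).
- solver.inverse_kinematics(position, orientation): joint angles nearest the present ones, or None.
- env.sense(): the state.
- viewer.read_camera(name): name is "scene" or "side" or "wrist"; returns (picture, depth): 400x640x3 uint8, red, green, blue; 400x640 float32, m along the optical axis (not along the pixel's ray), 0 where there is no reading.
- viewer.camera_info(name): a dict with "intrinsics" (3x3 intrinsics, pixels), "eye" and "rotation" of the camera in the world; the wrist camera has in their place "T_tool_cam" (4x4, takes a point from camera to tool coordinates, whose origin is the TCP and whose axes are the flange's). Camera axes: x right, y up, looking along -z (the intrinsics and any distortion apply to the point x, -y, -z); pixel columns grow to the right and rows downward; lengths in m; the calibration is good to about 2 mm. A picture is of the moment at which its call begins: read the wrist's pose just before it. camera_info takes no time and is no camera call.
A pose or a line that the arm cannot do raises env.PlanningError and nothing moves.
- workorder.finish_job(): hands the job in; it is judged then, once.
Trained networks look in the newest picture that a camera, given by its name, has taken for a name from the list of things; names that differ only in an ending like _2 or _b are one class to them, and where a whole thing is asked for, a point or a joint stands for the part that bears it (a point fixed in the world has none). Each returns a list of dicts, best first, with "score" (0 to 1); they miss things now and then, are a little off and sometimes report something else, mostly with a low value. They report only what shows in the picture. A call takes as long as a camera call.
- search_frame(camera, name): "at" ([x, y, z] in m, in world coordinates, good to about 4 mm: the middle of the surface that is visible of it).
- tip_of(camera, name): "at" ([x, y, z] in m, in world coordinates, good to about 4 mm: a listed point, or the origin of a listed thing).
The state is a dict: "t": time; "joint_positions": joint angles; "joint_velocities": joint speeds; "tau": joint torques, N m; "ee_pos": TCP position; "tcp_rot": TCP orientation; "wrist_force": force on the tool from outside, world axes, zero at the start; "moment": the same for the moment, N m; "gripper_width": finger opening in m; "grasp_force": force on a finger pad.
Only numpy, scipy, OpenCV 4.12 (cv2) and the standard library are available. Lean on these libraries where they do the work, as an engineer would, in place of code of your own. Each camera call takes 0.05 s, during which the arm holds its last target. There are 200 camera calls.

## Working session

There is one attempt and no reset: what is moved stays moved. The work goes in short steps, each a Python script; the robot and the scene stay as the last script left them, time stands still between calls to the robot, and variables do not carry over. Pictures are saved under pics/ and viewed, at most 10 in all, crops included, and the job is handed in when it is done.

```bash
ls; mkdir -p pics; cat > h.py <<'E'
import numpy as np, cv2
from station import env, effector, solver, viewer, workorder, search_frame, tip_of
def save(cam,f):
    s=env.sense(); im,d=viewer.read_camera(cam); cv2.imwrite('pics/'+f+'.png',im[:,:,::-1]); np.savez('pics/'+f+'.npz',d=d,im=im,p=s['ee_pos'],R=s['tcp_rot']); return im,d,s
def cloud(cam,d,s=None):
    i=viewer.camera_info(cam);K=np.array(i['intrinsics']);v,u=np.indices(d.shape)
    P=np.stack([(u-K[0,2])/K[0,0]*d,-(v-K[1,2])/K[1,1]*d,-d],-1)
    if cam=='wrist':
        T=np.array(i['T_tool_cam']);P=P@T[:3,:3].T+T[:3,3];return P@np.array(s['tcp_rot']).T+np.array(s['ee_pos'])
    return P@np.array(i['rotation']).T+np.array(i['eye'])
E
python3 - <<'E'
from h import *
np.set_printoptions(precision=4,suppress=True)
for c in ['scene','wrist']:
    save(c,c+'0'); print(c,viewer.camera_info(c))
    for n in ['three_hole_gauge_center','three_hole_stand_top','slot_gauge_center','pad_middle']:
        print(n,[(round(r['score'],2),np.round(r['at'],3)) for r in tip_of(c,n)[:3]])
print(env.sense())
a=cv2.imread('pics/scene0.png');b=cv2.imread('pics/wrist0.png')
E
```

```text
pics
scene {'intrinsics': array([[401.7513,   0.    , 319.0986],
       [  0.    , 401.7513, 204.6716],
       [  0.    ,   0.    ,   1.    ]]), 'eye': array([ 0.7079, -0.5775,  0.6591]), 'rotation': array([[ 0.9174, -0.2828,  0.28  ],
       [ 0.3976,  0.6213, -0.6752],
       [ 0.017 ,  0.7308,  0.6824]])}
three_hole_gauge_center [(0.62, array([0.438, 0.253, 0.038]))]
three_hole_stand_top []
slot_gauge_center [(0.82, array([ 0.425, -0.234,  0.035]))]
pad_middle [(0.95, array([0.463, 0.051, 0.006])), (0.36, array([0.438, 0.254, 0.036]))]
wrist {'intrinsics': array([[356.9214,   0.    , 312.2373],
       [  0.    , 356.9214, 197.7805],
       [  0.    ,   0.    ,   1.    ]]), 'T_tool_cam': array([[-0.0004,  0.9585,  0.2851,  0.0807],
       [ 1.    ,  0.0005, -0.0002, -0.0003],
       [-0.0003,  0.2851, -0.9585, -0.1703],
       [ 0.    ,  0.    ,  0.    ,  1.    ]])}
three_hole_gauge_center []
three_hole_stand_top []
slot_gauge_center []
pad_middle [(0.58, array([0.464, 0.053, 0.005]))]
{'t': 0.5, 'joint_positions': array([-0.043 ,  0.4675, -0.0116,  1.6028,  0.006 ,  1.0714, -0.0563]), 'joint_velocities': array([ 0.0012, -0.0003, -0.0002,  0.0002,  0.0001, -0.0005, -0.0012]), 'tau': array([ -0.0008, -51.9977,  -0.0128, -24.3843,  -0.0567,   0.012 ,
        -0.    ]), 'ee_pos': array([ 0.65  , -0.    ,  0.2146]), 'tcp_rot': array([[ 0.0001,  1.    ,  0.    ],
       [ 1.    , -0.0001, -0.    ],
       [-0.    ,  0.    , -1.    ]]), 'wrist_force': array([0.065 , 0.199 , 0.2658]), 'moment': array([-0.0529, -0.0089,  0.0265]), 'grasp_force': 0.0, 'gripper_width': 0.0920775137213188}
```

View pics/scene0.png

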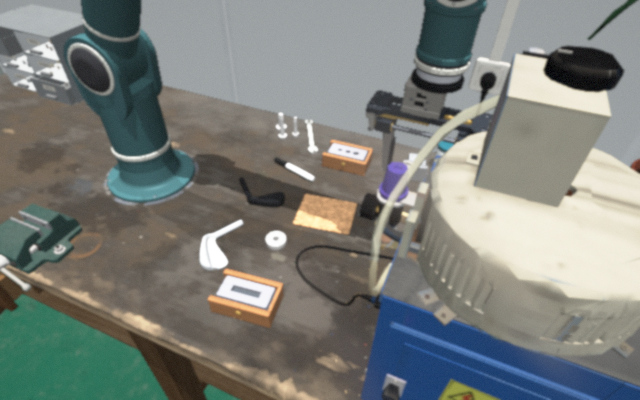

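The three-hole gauge's stand is at about (347,155), the slotted one at (246,295) and the pad at (325,213). Next I'll look from close above the gauge.

```bash
python3 - <<'E'
from h import *
np.set_printoptions(precision=3,suppress=True)
z=np.load('pics/scene0.npz');P=cloud('scene',z['d'])
for u,v in [(395,180),(395,165),(347,153),(325,213),(330,168),(372,150),(312,135)]: print((u,v),P[v,u])
R=env.sense()['tcp_rot']
env.reach([0.45,0.235,0.25],R)
im,d,s=save('wrist','w1')
for n in ['three_hole_gauge_center','three_hole_stand_top','pad_middle']:
    print(n,[(round(r['score'],2),np.round(r['at'],4)) for r in tip_of('wrist',n)[:3]])
print(s['t'],s['ee_pos'])
E
```

```text
(395, 180) [ 0.639 -0.138  0.306]
(395, 165) [ 0.633 -0.123  0.319]
(347, 153) [0.442 0.246 0.042]
(325, 213) [0.464 0.047 0.007]
(330, 168) [0.408 0.216 0.002]
(372, 150) [0.497 0.289 0.04 ]
(312, 135) [0.303 0.333 0.007]
three_hole_gauge_center [(0.94, array([0.439, 0.257, 0.037]))]
three_hole_stand_top [(0.97, array([0.439, 0.256, 0.041]))]
pad_middle [(0.9, array([0.465, 0.051, 0.008]))]
1.6833 [0.451 0.234 0.25 ]
```

View pics/w1.png

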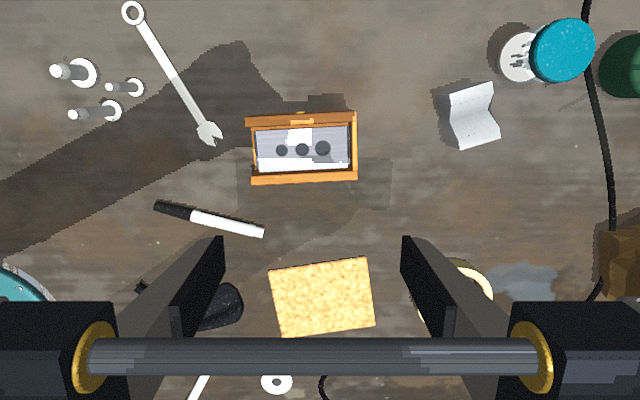

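The stand spans about (245–358, 110–185). The wall at the right (col 355) looks closed. I'll check this, and fit the poses from depth.

```bash
python3 - <<'E'
from h import *
np.set_printoptions(precision=3,suppress=True)
z=np.load('pics/w1.npz');s={'ee_pos':z['p'],'tcp_rot':z['R']};P=cloud('wrist',z['d'],s)
def fit(z0,z1,c,r):
    m=(P[...,2]>z0)&(P[...,2]<z1)&(np.hypot(P[...,0]-c[0],P[...,1]-c[1])<r)&(z['d']>0)
    m=cv2.morphologyEx(m.astype(np.uint8),cv2.MORPH_OPEN,np.ones((3,3)))>0
    return cv2.minAreaRect(P[m][:,:2].astype(np.float32)*1000), np.median(P[m][:,2])
print('stand',fit(.034,.046,(.439,.256),.085))
print('pad',fit(.003,.012,(.465,.051),.09))
im=z['im']
for v in (150,160): print([tuple(np.round(P[v,u]*1000).astype(int)) for u in range(240,365,4)])
cr=cv2.resize(im[100:195,235:370],None,fx=5,fy=5,interpolation=cv2.INTER_CUBIC)
cv2.imwrite('pics/c1.png',cr[:,:,::-1])
E
```

```text
stand (((440.2492370605469, 256.0077819824219), (117.88544464111328, 74.15461730957031), 3.0123183727264404), np.float64(0.039839856974625165))
pad (((464.34759521484375, 51.424705505371094), (129.87347412109375, 104.94327545166016), 9.352660179138184), np.float64(0.006137815336293054))
[(np.int64(365), np.int64(248), np.int64(-1)), (np.int64(370), np.int64(249), np.int64(0)), (np.int64(375), np.int64(249), np.int64(0)), (np.int64(380), np.int64(249), np.int64(0)), (np.int64(390), np.int64(254), np.int64(34)), (np.int64(395), np.int64(255), np.int64(40)), (np.int64(400), np.int64(255), np.int64(40)), (np.int64(404), np.int64(255), np.int64(40)), (np.int64(408), np.int64(255), np.int64(41)), (np.int64(412), np.int64(255), np.int64(38)), (np.int64(416), np.int64(254), np.int64(32)), (np.int64(420), np.int64(253), np.int64(30)), (np.int64(425), np.int64(255), np.int64(40)), (np.int64(429), np.int64(255), np.int64(39)), (np.int64(433), np.int64(254), np.int64(34)), (np.int64(438), np.int64(253), np.int64(31)), (np.int64(442), np.int64(254), np.int64(33)), (np.int64(446), np.int64(254), n
[... 1426 characters left out ...]
int64(40)), (np.int64(446), np.int64(244), np.int64(39)), (np.int64(451), np.int64(244), np.int64(40)), (np.int64(455), np.int64(244), np.int64(40)), (np.int64(459), np.int64(244), np.int64(40)), (np.int64(464), np.int64(244), np.int64(39)), (np.int64(468), np.int64(244), np.int64(39)), (np.int64(472), np.int64(244), np.int64(41)), (np.int64(477), np.int64(244), np.int64(40)), (np.int64(481), np.int64(244), np.int64(40)), (np.int64(485), np.int64(244), np.int64(40)), (np.int64(490), np.int64(242), np.int64(32)), (np.int64(494), np.int64(243), np.int64(38)), (np.int64(498), np.int64(244), np.int64(40)), (np.int64(508), np.int64(236), np.int64(-1)), (np.int64(513), np.int64(237), np.int64(1))]
```

View pics/c1.png

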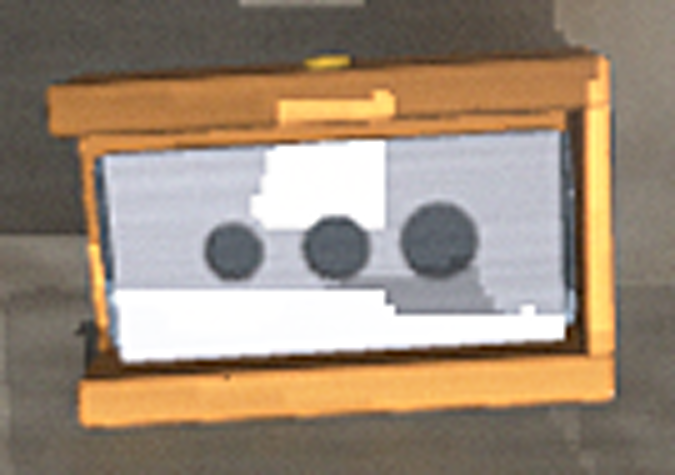

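The open end is at the left (−x) and the yaw is about +3°. The depth fit matches the nominal sizes. Now I'll press the −x end with the fingers shut, in small steps while watching the force.

```bash
cat >> h.py <<'E'
from scipy.spatial.transform import Rotation as Ro
C=np.array([.4398,.2560,.036]);YAW=np.radians(3.0)
def tool(yaw,tilt,sgn):  # tool z = -normal of a plate with this yaw, tilted by tilt (+x end up); tool x = sgn*plate x
    M=Ro.from_euler('ZY',[yaw,-tilt]).as_matrix()
    return np.c_[sgn*M[:,0],-sgn*M[:,1],-M[:,2]], M
E
python3 - <<'E'
from h import *
np.set_printoptions(precision=3,suppress=True)
for sg in (1,-1):
    R,M=tool(YAW,0,sg)
    print(sg,solver.inverse_kinematics(C+M@[-.048,0,.03],R))
    R2,M2=tool(YAW,.42,sg); print(solver.inverse_kinematics(C+M2@[.035,0,-.003],R2),solver.inverse_kinematics(C+M2@[.035,0,.06],R2))
    R3,M3=tool(np.radians(9.4),0,sg);print(solver.inverse_kinematics(np.array([.464,.051,.01])+M3@[.035,0,0],R3))
E
```

```text
1 [-0.672  0.394  0.031  2.152 -0.021  0.596 -2.145]
[-1.414  0.589  0.854  2.309 -1.191  0.188 -1.091] [-1.11   0.293  0.403  2.315  0.588  0.27  -2.806]
[-0.278  0.544  0.119  2.093 -0.126  0.512 -1.472]
-1 [-0.359  0.423 -0.339  2.132  0.237  0.621  0.76 ]
[-0.797  0.438  0.094  2.274  1.163  0.235 -0.211] [-0.619  0.293 -0.154  2.285  0.941  0.39   0.012]
[ 0.024  0.562 -0.249  2.073  0.26   0.536  1.323]
```

```bash
python3 - <<'E'
from h import *
np.set_printoptions(precision=3,suppress=True)
R,M=tool(YAW,0,-1)
p=C+M@[-.049,0,.0]
effector.grasp(10)
env.reach([p[0],p[1],.10],R)
env.movel([p[0],p[1],.046],rate=.12)
f0=env.sense()['wrist_force'][2]
for z in np.arange(.043,.0195,-.003):
    env.movel([p[0],p[1],z],rate=.05); s=env.sense(); f=s['wrist_force'][2]-f0
    print(round(z,3),s['ee_pos'][2].round(4),f.round(2))
    if f>9: break
env.movel([p[0],p[1],.12],rate=.15)
effector.release()
R2=tool(YAW,0,-1)[0]
env.reach([p[0]+.09,p[1],.2],R2)
im,d,s=save('wrist','w2'); P=cloud('wrist',d,s)
q=(P-C)@M; m=(abs(q[...,1])<.019)&(abs(q[...,0])<.046)&(q[...,2]>-.03)&(q[...,2]<.04)&(d>0)
for a in np.arange(-.045,.046,.01):
    k=m&(abs(q[...,0]-a)<.004); print(a.round(3),k.sum(),np.median(q[...,2][k]).round(4) if k.any() else None)
print(s['t'])
E
```

```text
0.043 0.0434 -0.07
0.04 0.04 -0.18
0.037 0.0368 -1.3
0.034 0.0338 -0.26
0.031 0.0308 -0.25
0.028 0.0278 0.14
0.025 0.0248 -0.64
0.022 0.0223 5.42
-0.045 237 -0.0153
-0.035 368 -0.0116
-0.025 355 -0.0073
-0.015 379 -0.0024
-0.005 376 0.0013
0.005 387 0.0065
0.015 362 0.01
0.025 441 0.0152
0.035 404 0.02
0.045 151 0.0169
9.7917
```

View pics/w2.png

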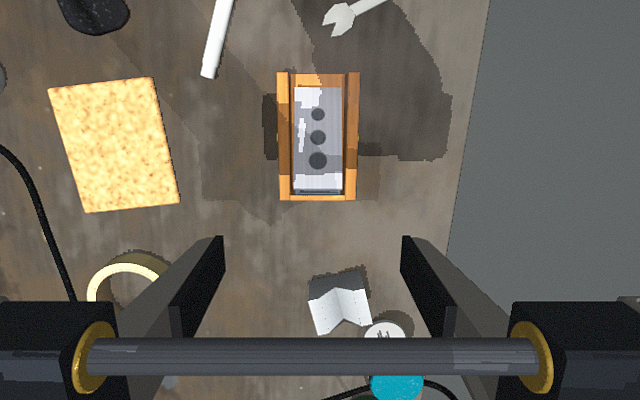

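The three-hole gauge is tipped by 23.8°, at its stop, with the +x end up. The plate is at (292–343, 85–193), in the stand at (278–358, 72–200). Next is a grasp across the raised end with the tool tilted to match.

```bash
python3 - <<'E'
from h import *
np.set_printoptions(precision=4,suppress=True)
R,M=tool(YAW,.415,-1)
env.reach(C+M@[.035,0,.06],R); print(env.sense()['joint_positions'])
env.movel(C+M@[.035,0,-.003],rate=.1)
s=env.sense(); print(s['t'],s['joint_positions'],(s['ee_pos']-C)@M,s['wrist_force'])
effector.grasp(35); s=env.sense(); print('grip',s['gripper_width'],s['grasp_force'],s['wrist_force'],s['t'])
E
```

```text
[-0.7427  0.2861 -0.0129  2.289   0.8504  0.3585  0.0959]
11.4583 [-0.8377  0.4394  0.1446  2.2735  1.0898  0.2148 -0.1426] [ 0.0354 -0.     -0.0029] [ 0.0041 -0.1713 -0.1256]
grip 0.04347626054454375 34.999478459358215 [-0.0219 -0.1663  0.7831] 12.25
```

```bash
python3 - <<'E'
from h import *
np.set_printoptions(precision=4,suppress=True)
s=env.sense();p=s['ee_pos']
effector.grasp(45)
env.movel(p+[0,0,.03],rate=.06)
s=env.sense(); print(s['gripper_width'],s['grasp_force'],s['wrist_force'],s['joint_positions'])
env.movel(p+[.01,-.02,.09],rate=.1)
s=env.sense(); print(s['gripper_width'],s['grasp_force'],s['wrist_force'],s['t'])
im,d,s=save('wrist','w3'); P=cloud('wrist',d,s)
q=(P-s['ee_pos'])@s['tcp_rot']   # tool coords
m=(abs(q[...,1])<.019)&(q[...,0]<.09)&(q[...,0]>-.03)&(abs(q[...,2])<.05)&(d>0)
for a in np.arange(-.02,.09,.01):
    k=m&(abs(q[...,0]-a)<.004); print(a.round(3),k.sum(),np.median(q[...,2][k]).round(4) if k.any() else None)
save('side','s3')
E
```

```text
0.04330018727884807 44.998489022254944 [ 0.0777  0.9119 -1.022 ] [-0.7383  0.3722  0.0281  2.2589  0.9471  0.2975  0.0239]
0.04322585592814187 44.99853014945984 [-0.5893  0.2239 -1.6811] 13.9083
-0.02 0 None
-0.01 781 -0.0071
0.0 1110 -0.007
0.01 975 -0.0067
0.02 915 -0.0067
0.03 1184 -0.0065
0.04 974 -0.0065
0.05 1385 -0.0063
0.06 1064 -0.0062
0.07 1515 -0.0061
0.08 1566 -0.006
```

View pics/w3.png

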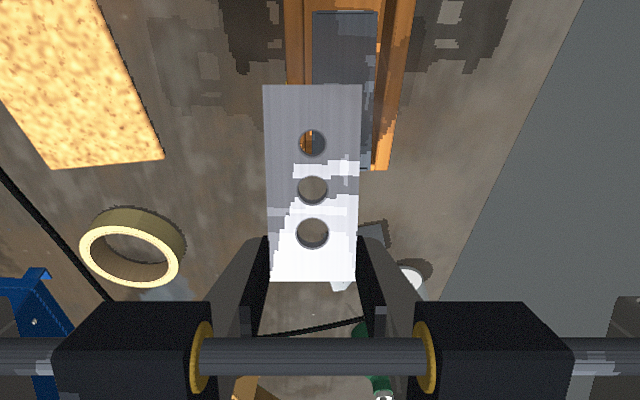

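View pics/s3.png

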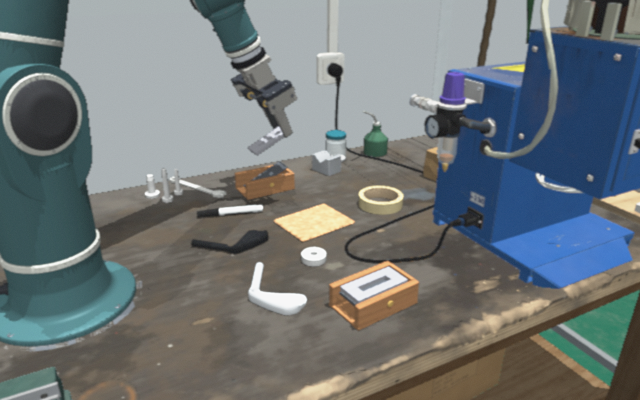

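The gauge is held firmly: its width is right, its top face is 6.7 mm behind the TCP and its slope is only 0.6°. The slotted gauge is untouched at (376,283) in the side view. The hole row is at (312,143–233) and the plate edges show no slip. Now I'll lay it down.

```bash
python3 - <<'E'
from h import *
np.set_printoptions(precision=4,suppress=True)
R,M=tool(np.radians(9.35),-.011,-1)
t=np.array([.4643,.0514,0])+M@[.035,0,0]; t[2]=0
env.reach(t+[0,0,.09],R)
env.movel(t+[0,0,.02],rate=.1)
s=env.sense(); f0=s['wrist_force'][2]; print(s['gripper_width'],s['ee_pos']-t,s['joint_positions'])
for z in np.arange(.012,.0049,-.001):
    env.movel(t+[0,0,z],rate=.03); s=env.sense(); f=s['wrist_force'][2]-f0
    print(z.round(4),s['ee_pos'][2].round(4),f.round(2),s['moment'].round(3))
    if f>2.5: break
print(s['t'],s['gripper_width'])
E
```

```text
0.04307190071868905 [0.0004 0.0003 0.0204] [ 0.0248  0.5468 -0.2513  2.0609  0.2408  0.5714  1.3382]
0.012 0.0119 -0.77 [ 0.142 -0.135  0.024]
0.011 0.011 -1.37 [ 0.15  -0.155  0.039]
0.01 0.01 -0.75 [ 0.09  -0.137  0.011]
0.009 0.0089 -1.13 [ 0.133 -0.126 -0.007]
0.008 0.0079 -0.29 [ 0.075 -0.116 -0.033]
0.007 0.0073 4.31 [0.06  0.134 0.047]
17.5083 0.043218092458765824
```

```bash
python3 - <<'E'
from h import *
np.set_printoptions(precision=4,suppress=True)
effector.release(); env.pause(.2)
p=env.sense()['ee_pos']; env.movel(p+[0,0,.05],rate=.1)
env.movel(p+[.03,0,.2],rate=.2)
im,d,s=save('wrist','w4'); P=cloud('wrist',d,s)
def fit(z0,z1,c,r):
    m=(P[...,2]>z0)&(P[...,2]<z1)&(np.hypot(P[...,0]-c[0],P[...,1]-c[1])<r)&(d>0)
    return cv2.minAreaRect(P[m][:,:2].astype(np.float32)*1000),P[m]
r,Q=fit(.0105,.02,(.464,.051),.075); print('gauge',r)
print('plane',np.linalg.lstsq(np.c_[Q[:,:2]-[.464,.051],np.ones(len(Q))],Q[:,2],rcond=None)[0])
print('pad+',fit(.003,.02,(.464,.051),.09)[0]); print(s['t'])
E
```

```text
gauge ((463.0774230957031, 51.301490783691406), (95.62349700927734, 44.0520133972168), 9.480125427246094)
plane [-0.0001 -0.0012  0.0141]
pad+ ((466.64569091796875, 33.6761360168457), (129.5777587890625, 139.95448303222656), 9.326047897338867)
20.1167
```

View pics/w4.png

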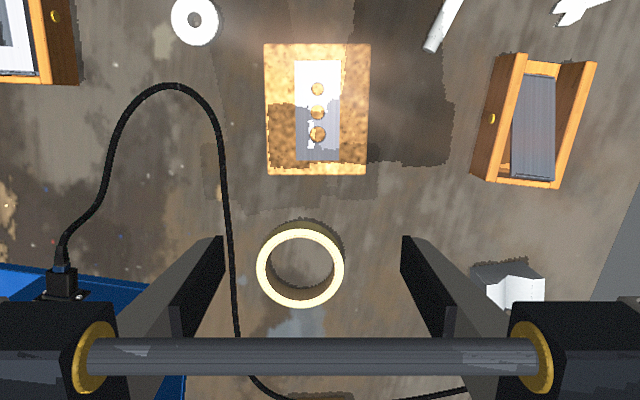

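The gauge lies flat (top at 14.1 mm) at (318,110), about 1 mm from the pad's middle. The emptied stand is at (535,120), and the robot is clear of everything.

```bash
python3 -c "
from h import *
print(workorder.finish_job())"
```

```text
the job is handed in; nothing more can be done
None
```

The three-hole gauge was tipped, lifted out and laid flat about 1 mm from the middle of the cork pad without being dropped; the slotted gauge was left in its stand, and the job was handed in at about 20 s on the robot's clock.

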